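Scan-body check with an inspection mirror

TASK

Turn the black knob on top of the inspection stand until its pointer faces the index mark on the arm, which brings the white scan body of the hanging dental arch to the front, and let go. Then take the inspection mirror from the instrument rack by its handle and hold it glass up with its middle about 7 cm straight below the end of the scan body, tipped so that the stand's camera sees the end of the scan body in the middle of the glass. Finish while still holding the mirror there, still and free in the air, without touching the stand or the arch with it, and leave everything else where it is.

Things in the scene. Friction and masses are not known exactly. Their poses are not given: they have to be found in the camera images.
- stand: Inspection stand, fixed. Origin: centre of the underside of its base plate (220 by 160 by 14 mm), z up, front -x. Column (diameter 20, 286 mm high) at x = 85 mm. Arm 50 mm wide over y = 0 from the column to x = -58 mm, z = 192 to 208 mm. A camera tube (diameter 37, 112 mm long), clamped on a rod from the column at z = 263 mm, looks down obliquely from the +y side.
- chuck (a joint): Swivel chuck in the arm, axis vertical at x = -20 mm, y = 0 of the stand: knob and pointer above, dental arch hung teeth down below (within 37 mm of the axis, lowest teeth at z = 150 mm). Rad, 0 with the pointer at the index mark, growing counter-clockwise from above. Starts between 0.5 and 1.5; turns to both sides against 0.06 N m of friction and stays where it is left.
- knob_top (a point): Centre of the flat top of the black knurled knob, on the chuck's axis, 248 mm above the table. The knob is 30 mm in diameter and 35 mm high, on a flat skirt of 44 mm diameter whose top lies 35 mm below this point.
- pointer (a point): Tip of the raised steel pointer on the knob's skirt, 22 mm from the axis, 216 mm above the table. The scan body hangs straight below it.
- index_mark (a point): Inner end of the index mark, a 3 mm wide dark rib on the arm's top at its front, 26 mm from the chuck's axis towards the stand's front (-x).
- scan_body (a point): Centre of the lower end of the white scan body (a post 6.4 mm thick with a small dark socket in its end), standing out below the arch 24 mm from the chuck's axis, 148 mm above the table. This is the marker that the camera must see.
- lens (a point): Centre of the camera's front lens: in the stand's frame x = 14 mm, y = 158 mm, z = 219 mm. The camera looks at view_point; its tube runs straight back from the lens, up and away from view_point, its rear end 300 mm above the table, with a thin cable behind it.
- view_point (a point): Place for the centre of the glass: x = -44, y = 0, z = 78 mm of the stand, 70 mm straight below the scan body when the pointer is at the mark, 220 mm from the lens. Its z axis is the direction in which the glass must face: halfway between straight up (scan body) and the line to the lens, leaning 25 degrees from vertical towards the camera.
- mirror: Inspection mirror, about 120 g. Origin: centre of the glass; z out of the glass, x from handle to head. Head 76 (x) by 64 mm (y), 5 mm thick. Steel handle 150 mm long, 14 wide (y), 12 thick, from x = -40 to -190 mm, its middle at x = -115, z = -2.5 mm; balance point near x = -90 mm. Starts glass up in one of the rack's notches, head away from the robot, origin 40.5 mm above the table.
- rack: Instrument rack, fixed: steel plate 125 (x) by 240 mm (y), two white rails along y, 12 mm thick, at x = -50 and 50 mm. Origin: centre of its underside. Notches 20 mm wide at y = -75, 0 and 75 mm, floor 32 mm, teeth 42 mm above the table. Each instrument lies along x over both rails, its handle's middle near x = 0, free space below it between the rails.
- brush: Bystander in the rack: white cleaning brush with the same size of handle. Origin 115 mm from the handle's middle, in its head.
- wax_knife: Bystander in the rack: wax knife with a dark wooden handle and a narrow steel blade. Origin 115 mm from the handle's middle, in its blade.
- model_a: Bystander: grey printed dental arch standing on the table, about 60 mm across and 25 mm high.
- model_b: Bystander: a second arch of the same kind.
- alcohol: Bystander: white plastic bottle, diameter 60 mm, 150 mm high. Origin at its foot.
- wax_jar: Bystander: amber glass jar with a steel lid, diameter 56 mm, 50 mm high. Origin at its foot.
- mix_bowl: Bystander: white bowl, diameter 100 mm, 45 mm high. Origin at its foot.
Things that resemble listed ones, but are neither listed nor needed, are in the scene too. Of the things like the mirror, leave any that is brown; of the rest the larger one is meant.

How it is judged:
On the way, in this order (a step that is already met when the one before it is completed fails the run):
1. the knob's pointer faces the index mark (within 7 degrees), the knob let go (value of joint chuck between -0.12 and 0.12 rad and contact force between the fingers and stand below 0.1 N), for 0.2 s.
2. the mirror is lifted out of the rack in the gripper (height (world z) of mirror above 0.06 m and contact force between the fingers and mirror above 1 N and contact force between mirror and rack below 0.1 N), for 0.2 s.
At the end, for the whole second after the job is handed in: Pointer within 7 degrees of the mark; the gripper holds the mirror still in the air, clear of the stand, the centre of the glass within 18 mm of view_point and its face within 7 degrees of halfway between the scan body and the lens, so the camera sees the scan body in it (value of joint chuck between -0.12 and 0.12 rad and distance between mirror and view_point below 0.018 m and angle between the z axis of mirror and the z axis of view_point, either way round below 0.12 rad and z of lens in the frame of mirror above 0.1 m and contact force between the fingers and mirror above 1 N and contact force between mirror and stand below 0.1 N and linear speed of mirror below 0.02 m/s and angular speed of mirror below 0.15 rad/s); the arm keeps its last pose, push and grip.
It fails at once if the mirror knocks against the stand or the arch (contact force between mirror and stand above 3 N).
It fails at once if another thing on the table is pushed about or knocked out of its notch (distance of any of brush, wax_knife, model_a, model_b, alcohol, wax_jar, mix_bowl from where it was at the start of the episode above 0.03 m).
It also fails if it takes over 51 s, if anything falls off the work surface, if the arm or the gripper's body presses on something with over 40 N, if the wrist force passes 120 N, or if a joint passes its speed limit or range.

ROBOT

A 7-joint arm with a two-finger parallel gripper is mounted at the origin on the work surface. World frame = base frame: x ahead of the robot, y to its left, z up, the work surface at z = 0. Lengths are in m, angles in rad, forces in N, time in s.
With the tool pointing down it reaches from about 0.4 to 0.9 m from the base axis. Payload 5.5 kg.
Tool frame: the origin (TCP) lies midway between the tips of the shut fingers; the grasp point (between the pads) lies 19 mm behind it (manip.grip_depth is the distance from the TCP to the grasp point, in m); z points along the fingers, y is the line along which they close (so a half turn about z gives the same grasp; the last joint's range is limited). The gripper opens to 92 mm and grips with 3 to 60 N. Pads are 19 mm wide; open, the fingers measure 130 mm over their backs; the gripper's body (75 mm by 190 mm) begins 47 mm behind the grasp point.
Start: joints at [1.506, 0.501, -0.427, 1.55, 0.221, 1.138, -0.21], TCP at [0.209, -0.615, 0.199] pointing down, gripper open.
Joint ranges: [-2.88, 2.88], [-0.31, 2.03], [-1.54, 1.56], [0.2, 2.42], [-1.41, 4.55], [0.19, 2.02], [-2.57, 2.57]. Speed limits (rad/s): [2.57, 2.57, 3.14, 3.14, 3.14, 3.14, 3.14].

INTERFACE

Orientations are given as a unit quaternion [x, y, z, w].
In Python, from bench import manip, effector, viewer gives the robot as it stands. Calls block until the motion is done:
- manip.move_pose(position, orientation): joint-space move of the TCP to a pose.
- manip.servo_line(position, ori=None, vel=0.15): straight line of the TCP; ori=None keeps the orientation; vel is the mean speed in m/s.
- manip.movej(angles): joint-space move.
- effector.open_jaws() and effector.close(f_grip=None): open the fingers fully, or close them until they stop; f_grip is the grip in N (None keeps the last).
- manip.sleep(seconds).
- manip.solve_ik(position, orientation): joint angles nearest the present ones, or None.
- viewer.get_image(name): name is "scene" or "top" or "wrist"; returns the picture (420x560x3 uint8, red, green, blue); there is no depth.
- viewer.get_calibration(name): a dict with "vfov" (degrees; the focal length in pixels is half the picture's height over the tangent of half this angle, whatever the lens; pixels are square), "cx", "cy" (the principal point, pixels), "eye" and "attitude" of the camera in the world. Camera axes: x right, y down, z forward; pixel columns grow to the right and rows downward; lengths in m; the calibration is good to about 2 mm. A picture is of the moment at which its call begins: read the wrist's pose just before it. get_calibration takes no time and is no camera call; for the wrist camera it gives the pose at the moment of the call.
A pose or a line that the arm cannot do raises manip.PlanningError and nothing moves.
- manip.hand_in(): hands the job in; it is judged then, once.
Readings, each from a call of its own:
- manip.current_clock(): time.
- manip.current_q(): joint angles.
- manip.current_joint_velocities(): joint speeds.
- manip.current_tau(): joint torques, N m.
- manip.current_tool_pos(): TCP position.
- manip.current_tcp_rot(): TCP orientation.
- manip.current_force(): force on the tool from outside, world axes, zero at the start.
- manip.current_wrist_torque(): the same for the moment, N m.
- manip.current_finger_gap(): finger opening in m.
- manip.current_gripper_force(): force on a finger pad.
Only numpy, scipy, OpenCV 4.12 (cv2) and the standard library are available. Lean on these libraries where they do the work, as an engineer would, in place of code of your own. Each camera call takes 0.05 s, during which the arm holds its last target. There are 200 camera calls.

## Working session

There is one attempt and no reset: what is moved stays moved. The work goes in short steps, each a Python script; the robot and the scene stay as the last script left them, time stands still between calls to the robot, and variables do not carry over. Pictures are saved under pics/ and viewed, at most 10 in all, crops included, and the job is handed in when it is done.

```bash
ls; mkdir -p pics
cat > h.py <<'E'
import numpy as np, cv2
from scipy.spatial.transform import Rotation as R
from bench import manip, effector, viewer
def cal(n): 
    c=viewer.get_calibration(n); return c
def rot(a):
    a=np.array(a,float); return a if a.shape==(3,3) else R.from_quat(a).as_matrix()
def ray(c,u,v):
    f=210/np.tan(np.radians(c['vfov'])/2)
    d=rot(c['attitude'])@np.array([(u-c['cx'])/f,(v-c['cy'])/f,1]); return np.array(c['eye'],float),d/np.linalg.norm(d)
def onz(c,u,v,z):
    e,d=ray(c,u,v); return e+d*(z-e[2])/d[2]
def proj(c,p):
    f=210/np.tan(np.radians(c['vfov'])/2)
    q=rot(c['attitude']).T@(np.array(p)-np.array(c['eye'])); return q[:2]/q[2]*f+[c['cx'],c['cy']]
def tri(c1,p1,c2,p2):
    e1,d1=ray(c1,*p1);e2,d2=ray(c2,*p2)
    s=np.linalg.lstsq(np.c_[d1,-d2],e2-e1,rcond=None)[0]
    a,b=e1+s[0]*d1,e2+s[1]*d2; return (a+b)/2,np.linalg.norm(a-b)
def snap(n,name=None):
    c=viewer.get_calibration(n); im=np.ascontiguousarray(viewer.get_image(n)[:,:,::-1])
    if name: cv2.imwrite('pics/'+name,im)
    return c,im
E
python3 - <<'E'
from h import *
for n in('scene','top'):
    c,im=snap(n,n+'0.png'); print(n,c)
    cv2.imwrite('pics/%s0b.png'%n,cv2.resize(im,(784,588),interpolation=cv2.INTER_CUBIC))
print(manip.current_clock(),manip.current_tcp_rot(),manip.grip_depth)
E
```

```text
pics
scene {'vfov': 43.27522910654792, 'cx': 276.42737720487145, 'cy': 218.4195821728795, 'eye': array([1.06059584, 0.82000546, 1.2318684 ]), 'attitude': array([ 0.25491967,  0.89333345, -0.35513954, -0.10414999])}
top {'vfov': 46.63429289082399, 'cx': 273.74953956214046, 'cy': 209.17297980287128, 'eye': array([ 0.3030084 , -0.0517475 ,  1.60134207]), 'attitude': array([ 0.71023412, -0.70048669,  0.04997273, -0.04887347])}
0.1 [ 9.86592798e-01  1.63198749e-01 -1.08409500e-04 -8.98605299e-04] 0.0188
```

View pics/top0b.png

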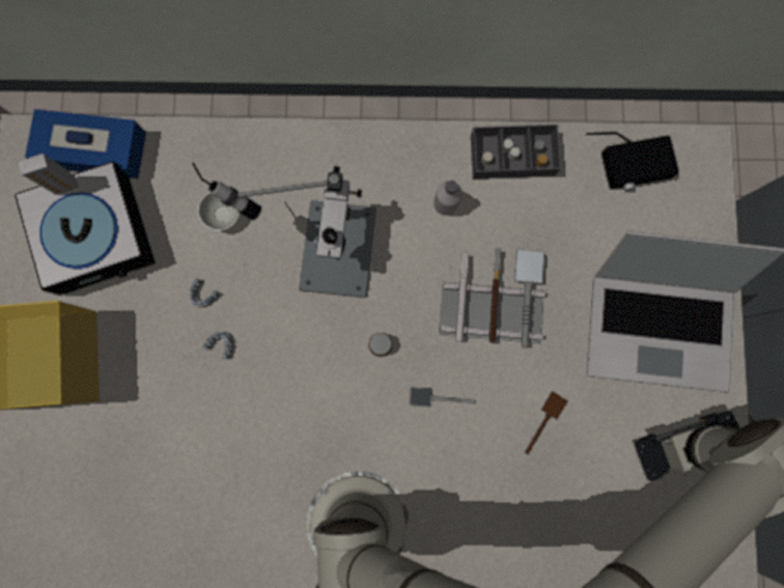

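View pics/scene0b.png

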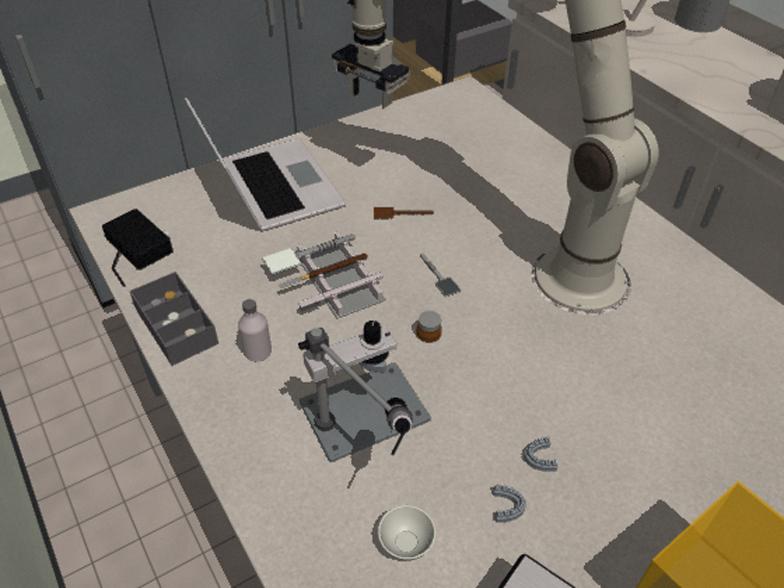

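Top view (1.4× scale): the stand's base is around (338,248) and its knob at (330,237). Mirror candidates:
- (530,268): large and silver, in the rack
- (552,405): brown, loose
- (420,397): small and grey, loose

By the description I choose the large one in the rack. Now a close crop and first measurements.

Run:
```python
from h import *
im=cv2.imread('pics/top0.png')
a=cv2.resize(im[110:230,205:285],None,fx=5,fy=5,interpolation=cv2.INTER_CUBIC)
b=cv2.resize(im[165:265,305:400],None,fx=4,fy=6*0+4,interpolation=cv2.INTER_CUBIC)
o=np.zeros((600,780,3),np.uint8); o[:600,:400]=a; o[:400,400:780]=b
cv2.imwrite('pics/crop.png',cv2.convertScaleAbs(o,alpha=1.6))
c=viewer.get_calibration('top')
for n,p,z in [('knob',(330,237),.248),('col',(335,180),.286),('c1',(310,201),.014),('c2',(376,207),.014),('c3',(367,296),.014),('c4',(301,291),.014),('glass',(530,268),.04),('hend',(527,345),.038),('bot',(449,195),.15),('jar',(380,344),.05)]:
    print(n,onz(c,p[0]/1.4,p[1]/1.4,z).round(3))
w=viewer.get_calibration('wrist'); print(w, manip.current_tool_pos())
```

```text
knob [0.606 0.057 0.248]
col [0.714 0.047 0.286]
c1 [0.746 0.126 0.014]
c2 [ 0.734 -0.033  0.014]
c3 [ 0.519 -0.015  0.014]
c4 [0.528 0.141 0.014]
glass [ 0.586 -0.393  0.04 ]
hend [ 0.407 -0.384  0.038]
bot [ 0.726 -0.194  0.15 ]
jar [ 0.404 -0.047  0.05 ]
{'vfov': 58.6704854564502, 'cx': 282.3111383679731, 'cy': 210.25208349912327, 'eye': array([ 0.2779558 , -0.59173106,  0.38390074]), 'attitude': array([ 0.80549758, -0.57701408, -0.07900911,  0.10948042])} [ 0.20902438 -0.61472944  0.19837474]
```

View pics/crop.png

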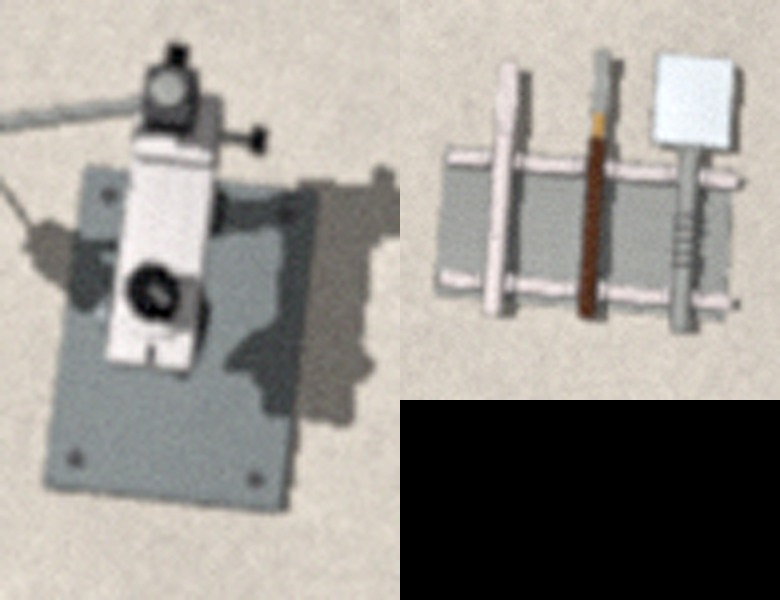

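The crop confirms the rack mirror: square silver glass and a ribbed steel handle, at the right end of the rack, with the wax knife beside it. I'll move above the knob, taking one wrist view over the rack on the way.

```bash
cat >> h.py <<'E'
def down(psi): return [np.cos(psi/2),np.sin(psi/2),0,0]
E
python3 - <<'E'
from h import *
print(manip.current_clock())
manip.servo_line([.25,-.58,.36],vel=.3)
manip.move_pose([.41,-.36,.36],down(-.05)); print(manip.current_clock(),manip.current_q().round(2) if hasattr(manip.current_q(),'round') else manip.current_q())
c1,a=snap('wrist','rack1.png')
manip.move_pose([.53,.06,.38],down(-.075)); print(manip.current_clock(),manip.current_q())
c2,b=snap('wrist','knob1.png')
import pickle; pickle.dump((c1,c2),open('c.pkl','wb'))
cv2.imwrite('pics/both.png',cv2.convertScaleAbs(np.hstack([a[:, 80:480],b[:,80:480]]),alpha=1.3))
E
```

```text
0.1
1.875 [ 1.14  0.2  -0.55  1.59  0.11  1.38 -1.04]
3.5333 [ 0.68649668  0.25450669 -1.02548682  1.57314838  0.21927561  1.43810653
 -2.00237419]
```

View pics/both.png

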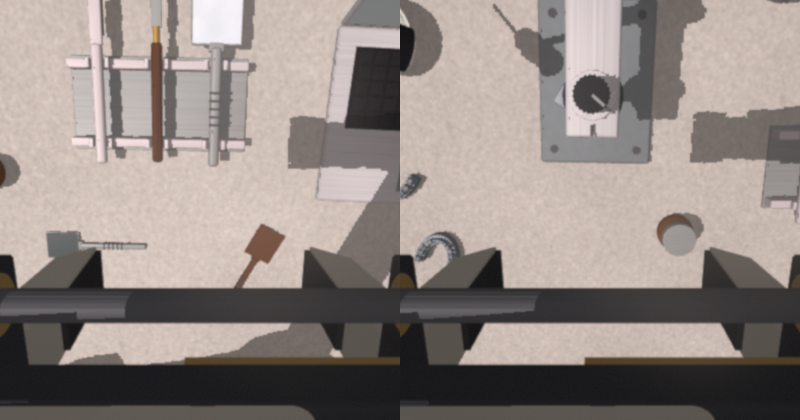

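Left half (rack view): the mirror handle runs from (216,45) to (213,165), the knife is at x≈157, and the rails are at y≈63 and 144. Right half: the knob is at (592,94), the index mark at (592,128), and a line on the knob points lower right. I'll enlarge the knob.

Run:
```python
from h import *
import pickle; c1,c2=pickle.load(open('c.pkl','rb'))
b=cv2.imread('pics/knob1.png'); a=cv2.imread('pics/rack1.png')
k=cv2.resize(b[50:150,222:322],None,fx=5,fy=5,interpolation=cv2.INTER_CUBIC)
m=cv2.resize(a[50:175,215:315],None,fx=3,fy=4,interpolation=cv2.INTER_CUBIC)
cv2.imwrite('pics/kz.png',np.hstack([k,m]))
print('knob',onz(c2,272,94,.248),'mark',onz(c2,272.5,126,.2085),'jar',onz(c2,359,240,.05))
for n,u,v in[('rows mirror',293,90),('m2',294,150),('knife',237,100),('kn2',237,150)]: print(n,onz(c1,u,v,.043).round(4))
# IK for knob turning
from itertools import product
kp=onz(c2,272,94,.248)
for psi0 in (-.075,-.075+np.pi,-.075-np.pi):
  for d in(.5,.4,0,-.4,-.5):
    q=manip.solve_ik([kp[0],kp[1],.223],down(psi0+d)); print(round(psi0,2),d,None if q is None else np.round(q,2))
```

```text
knob [0.61316903 0.06001849 0.248     ] mark [0.58602132 0.06286604 0.2085    ] jar [ 0.4062749  -0.04510925  0.05      ]
rows mirror [ 0.5004 -0.3801  0.043 ]
m2 [ 0.4242 -0.378   0.043 ]
knife [ 0.4919 -0.3075  0.043 ]
kn2 [ 0.4282 -0.3021  0.043 ]
-0.07 0.5 [ 0.56  0.58 -1.01  1.6   0.51  1.25 -1.69]
-0.07 0.4 [ 0.55  0.57 -1.    1.6   0.5   1.24 -1.78]
-0.07 0 [ 0.52  0.55 -0.93  1.6   0.46  1.23 -2.15]
-0.07 -0.4 [ 0.48  0.52 -0.87  1.6   0.42  1.21 -2.52]
-0.07 -0.5 [ 0.34  0.46 -0.65  1.61  0.29  1.17 -2.52]
3.07 0.5 [ 0.69  0.75 -1.3   1.6   0.73  1.37  1.29]
3.07 0.4 [ 0.69  0.75 -1.3   1.6   0.73  1.37  1.19]
3.07 0 [ 0.69  0.75 -1.3   1.6   0.73  1.37  0.79]
3.07 -0.4 [ 0.72  0.83 -1.41  1.6   0.83  1.44  0.33]
3.07 -0.5 [ 0.71  0.82 -1.39  1.6   0.81  1.42  0.24]
-3.22 0.5 [ 0.69  0.75 -1.3   1.6   0.73  1.37  1.29]
-3.22 0.4 [ 0.69  0.75 -1.3   1.6   0.73  1.37  1.19]
-3.22 0 [ 0.69  0.75 -1.3   1.6   0.73  1.37  0.79]
-3.22 -0.4 [ 0.72  0.83 -1.41  1.6   0.83  1.44  0.33]
-3.22 -0.5 [ 0.71  0.82 -1.39  1.6   0.81  1.42  0.24]
```

View pics/kz.png

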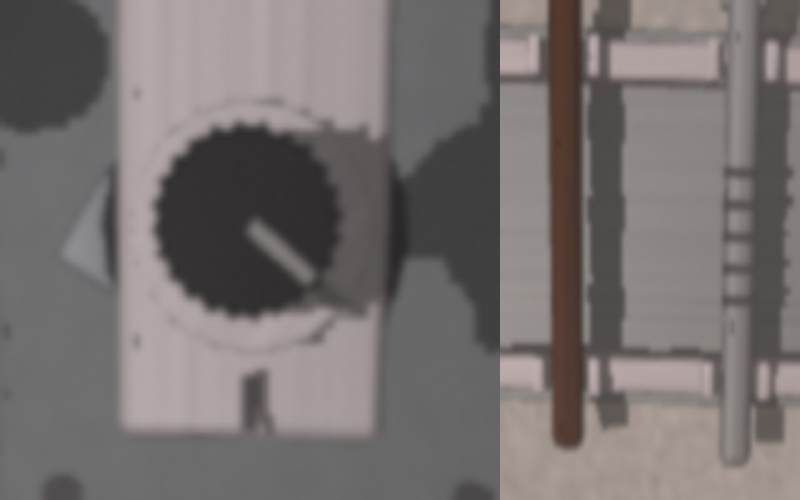

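The line on the knob top runs from (250,225) to (312,276) in the enlarged crop, and the index rib is at (248,375). I'll compute the angles, grip and turn using the last joint only, then look again.

Run:
```python
from h import *
import pickle; c1,c2=pickle.load(open('c.pkl','rb'))
P=lambda u,v,z:onz(c2,222+u/5,50+v/5,z)
k=P(247,220,.248); t=P(312,276,.248); k0=P(250,225,.248)
ang=lambda v:np.arctan2(v[1],v[0])
m=P(248,375,.2085)
L=[onz(c2,221,y,.014) for y in(158,10)]; B=[onz(c2,222,160.5,.014),onz(c2,328,162,.014)]
yawL=ang(L[1]-L[0]); yawB=ang(B[0]-B[1])-np.pi/2
yawm=ang(k-m); yawa=ang(P(120,10,.208)-P(122,420,.208)); yawa2=ang(P(388,10,.208)-P(376,420,.208))
print('yaws',yawL,yawB,yawm,yawa,yawa2)
yaw=-.09
th=ang(t-k)-(yaw+np.pi); th0=ang(t-k0)-(yaw+np.pi); th,th0=[(x+np.pi)%(2*np.pi)-np.pi for x in(th,th0)]
print('knob',k,'theta',th,th0)
th=(th+th0)/2
d0=.62
manip.move_pose([k[0],k[1],.30],down(yaw+d0)); manip.servo_line([k[0],k[1],.224],vel=.1)
print(manip.current_clock(),manip.current_force())
effector.close(f_grip=30); print('gap',manip.current_finger_gap(),manip.current_clock())
q=np.array(manip.current_q()); print(q.round(3)); q[6]-=th
print('q7 target',q[6])
if q[6]>-2.55: manip.movej(q)
print(manip.current_clock(),manip.current_tcp_rot(),manip.current_wrist_torque())
effector.open_jaws()
manip.servo_line([k[0],k[1],.30],vel=.15)
manip.move_pose([k[0]-.075,k[1]+.003,.34],down(yaw))
c,b=snap('wrist','knob2.png'); pickle.dump(c,open('c3.pkl','wb'))
cv2.imwrite('pics/kz2.png',cv2.resize(b[30:200,182:362],None,fx=3.4,fy=3.4,interpolation=cv2.INTER_CUBIC)); print(manip.current_clock())
```

```text
yaws -0.12185788572572737 -0.09238189898889093 -0.11850749018340512 -0.0987345845162492 -0.09712552645953114
knob [0.61320692 0.06050354 0.248     ] theta 0.8910163006665055 0.9136161210835549
5.025 [-0.59932916 -0.50859844  0.0539682 ]
gap 0.000481917831361282 6.4667
[ 0.573  0.59  -1.033  1.601  0.527  1.256 -1.595]
q7 target -2.496881565218001
7.3333 [ 9.82894819e-01 -1.84167779e-01  1.58471688e-05 -5.10128427e-05] [0.10192271 0.00706916 0.01935824]
9.9333
```

View pics/kz2.png

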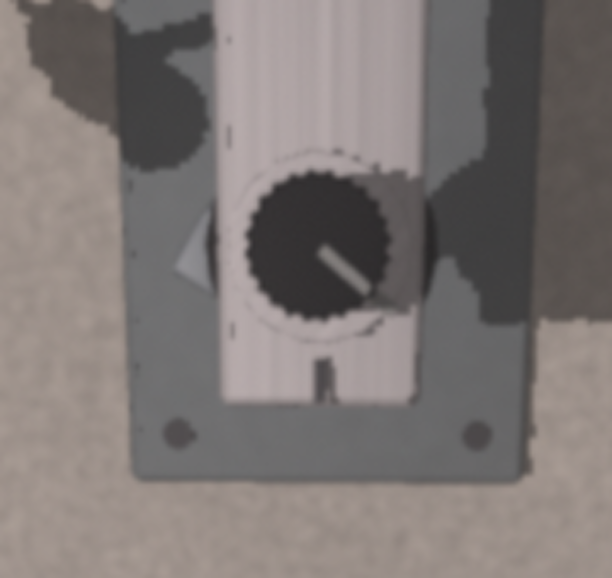

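The jaws closed on nothing (gap 0.5 mm) and the pointer hasn't moved. In this view the knob is at (318,246), i.e. pixel (275.5,102.4). I'll triangulate it across the views and check the tool pose.

Run:
```python
from h import *
import pickle; c1,c2=pickle.load(open('c.pkl','rb')); c3=pickle.load(open('c3.pkl','rb')); ct=viewer.get_calibration('top'); cs=viewer.get_calibration('scene')
kt=(205+152/5,110+292/5); k2=(222+247/5,50+220/5); k3=(182+318/3.4,30+246/3.4); ks=(372/1.4,325/1.4)
for a in[(ct,kt,c2,k2),(ct,kt,c3,k3),(c2,k2,c3,k3),(ct,kt,cs,ks),(c2,k2,cs,ks)]: print(tri(*a))
for c,k in((ct,kt),(c2,k2),(c3,k3),(cs,ks)): print(onz(c,*k,.248))
print(manip.current_tool_pos(),R.from_quat(manip.current_tcp_rot()).as_matrix().round(3),manip.current_finger_gap())
for c in(c2,c3): print(c['eye'], rot(c['attitude']).round(3))
print([proj(c3,[.6132,.0605,z]) for z in(.248,.2)])
print(manip.current_clock())
```

```text
(array([0.61417875, 0.06044875, 0.22393444]), np.float64(0.001311314801489507))
(array([0.61364525, 0.06028143, 0.22621701]), np.float64(0.0013551376188106548))
(array([0.61323283, 0.06059588, 0.24640742]), np.float64(0.00012059588384010864))
(array([0.60976103, 0.05757244, 0.24666112]), np.float64(0.0013334773441327733))
(array([0.61276628, 0.0606209 , 0.25147918]), np.float64(0.0007668463110011582))
[0.60892265 0.05787006 0.248     ]
[0.61320692 0.06050354 0.248     ]
[0.61318809 0.06062832 0.248     ]
[0.61085181 0.05813182 0.248     ]
[0.53806143 0.06231884 0.33906228] [[ 0.996 -0.092 -0.001]
 [-0.092 -0.996 -0.001]
 [-0.001  0.001 -1.   ]] 0.09177869890846797
[0.60284226 0.05293576 0.56520754] [[-0.078 -0.961 -0.267]
 [-0.997  0.075  0.019]
 [ 0.002  0.268 -0.964]]
[0.60995304 0.05681808 0.52494905] [[-0.091 -0.96  -0.267]
 [-0.996  0.088  0.022]
 [ 0.003  0.267 -0.964]]
[array([275.7071965 , 102.31854298]), array([276.53165946, 102.9441261 ])]
9.9333
```

Run:
```python
from h import *
k=[.6125,.0603]; yaw=-.1
manip.move_pose([k[0],k[1],.29],down(yaw+.62)); manip.servo_line([k[0],k[1],.224],vel=.12)
print(manip.current_clock(),manip.current_tool_pos(),manip.current_force(),manip.current_joint_velocities())
_,a=snap('scene'); _,b=snap('wrist')
effector.close(f_grip=30); print('gap',manip.current_finger_gap(),manip.current_gripper_force(),manip.current_clock(),manip.current_tool_pos(),manip.current_force())
_,a2=snap('scene')
f=lambda a:cv2.resize(a[170:345,190:320],None,fx=3,fy=3.4,interpolation=cv2.INTER_CUBIC)
cv2.imwrite('pics/g.png',np.hstack([f(a),f(a2)]))
```

```text
11.1667 [0.61279118 0.06049077 0.22487461] [ 1.02753815 -1.20536846  0.28886239] [ 0.00085871 -0.0039459  -0.00783604 -0.01320336  0.00028764  0.00290807
  0.00122858]
gap 0.0005601613000448547 0.0 12.7083 [0.61249792 0.06033042 0.22401376] [ 0.40191012 -0.58874948 -0.19559678]
```

View pics/g.png

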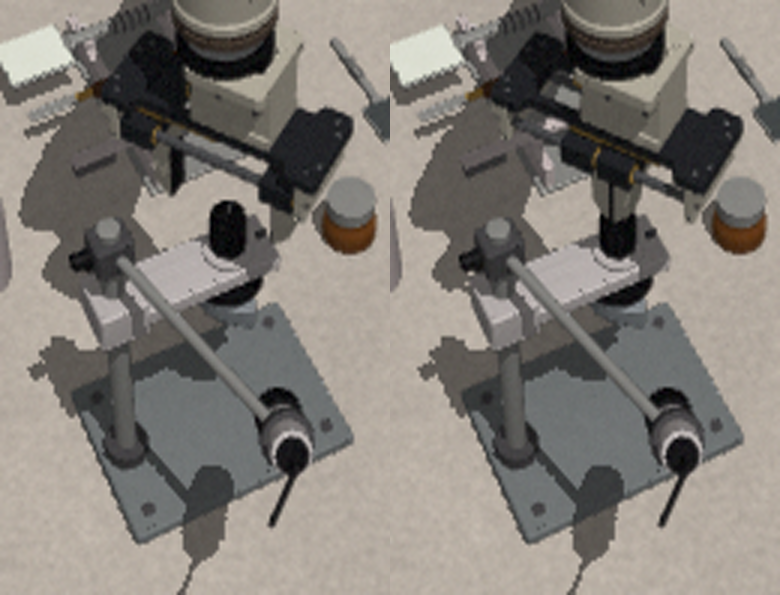

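Run:
```python
from h import *
cs=viewer.get_calibration('scene')
p=lambda u,v,ox=0:(190+(u-ox)/3,170+v/3.4)
for z in(.224,.25): print(z,onz(cs,*p(175,192),z),onz(cs,*p(284,241),z))
for z in(.248,.224): 
    q=proj(cs,[.6125,.0603,z]); print('TCP in pic',(q-[190,170])*[3,3.4])
y=-.1+.62
for s in(-1,1):
    t=np.array([.6125,.0603,.224])+s*.046*np.array([np.sin(y),-np.cos(y),0]); q=proj(cs,t); print('tip pred',(q-[190,170])*[3,3.4])
c,im=snap('wrist'); a=im[60:420,80:480]
s=snap('scene')[1][215:265,240:290]
cv2.imwrite('pics/w.png',np.hstack([cv2.resize(a,(440,396)),cv2.resize(s,(350,396),interpolation=cv2.INTER_CUBIC)]))
```

```text
0.224 [ 0.6278865 -0.0009161  0.224    ] [0.57456745 0.09000248 0.224     ]
0.25 [0.63904911 0.02026123 0.25      ] [0.58710554 0.10883438 0.25      ]
TCP in pic [226.79641111 214.03428353]
TCP in pic [227.0765629  235.59083409]
tip pred [275.35613381 258.07193981]
tip pred [179.85467353 213.60223171]
```

View pics/w.png

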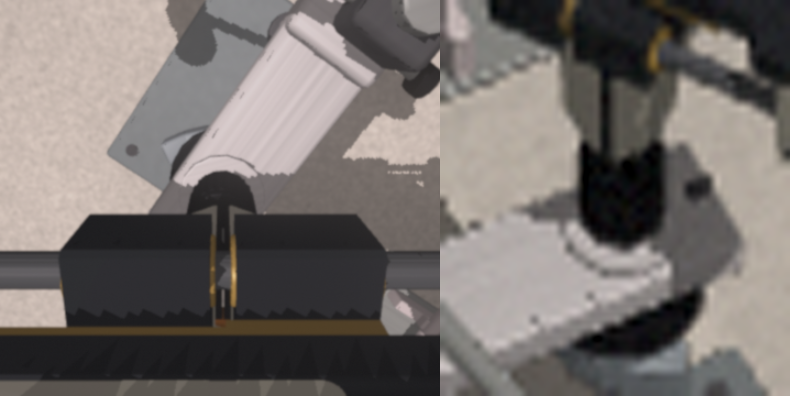

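The open and closed fingertips both look about 25 mm higher than the reported TCP: the predicted tip pixels fall about 22 px lower than seen, and the shut fingers stand on top of the knob. I'll test this by lowering the shut fingers gently until they touch the knob top.

Run:
```python
from h import *
p=np.array(manip.current_tool_pos()); f0=np.array(manip.current_force()); z=.224
while z>.2:
    z-=.002; manip.servo_line([.6125,.0603,z],vel=.04)
    f=np.array(manip.current_force())-f0; print(round(z,3),np.round(manip.current_tool_pos(),4),f.round(1))
    if np.linalg.norm(f)>4: break
print(manip.current_clock())
```

```text
0.222 [0.6124 0.0602 0.2218] [1.2 0.2 0.5]
0.22 [0.6128 0.0604 0.221 ] [-1.1 -0.1  5.4]
13.3583
```

Contact came at a commanded z ≈ 0.221 against a true knob top of 0.248, so the real fingertips sit about 27 mm short of the reported TCP. I'll correct for this, grip the knob and turn it.

```bash
cat >> h.py <<'E'
OFF=.027  # real fingertips lie this far behind the reported TCP, along tool z
E
python3 - <<'E'
from h import *
import pickle
k=[.6125,.0603]; yaw=-.1; th=.90
manip.servo_line([*k,.25],vel=.2); effector.open_jaws()
manip.servo_line([*k,.222-OFF],vel=.1)
print(manip.current_clock(),manip.current_tool_pos(),manip.current_force())
effector.close(f_grip=30); g=manip.current_finger_gap(); print('gap',g,manip.current_gripper_force(),manip.current_clock())
if g>.02:
    q=np.array(manip.current_q()); q[6]=max(q[6]-th,-2.55); manip.movej(q)
    print(manip.current_clock(),manip.current_tool_pos(),manip.current_wrist_torque())
effector.open_jaws()
manip.servo_line([*k,.27],vel=.2)
manip.move_pose([k[0]-.075,k[1]+.003,.34],down(yaw))
c,b=snap('wrist','knob3.png'); pickle.dump(c,open('c3.pkl','wb'))
cv2.imwrite('pics/kz3.png',cv2.resize(b[30:200,182:362],None,fx=3.4,fy=3.4,interpolation=cv2.INTER_CUBIC)); print(manip.current_clock())
E
```

```text
15.8167 [0.61256852 0.06058656 0.19499369] [ 0.6399458  -0.13598359  0.15341058]
gap 0.029022139848234457 29.999898076057434 16.8083
17.6083 [0.61211951 0.06135852 0.1949869 ] [5.55325668e-01 9.31040602e-02 2.04344996e-04]
19.775
```

View pics/kz3.png

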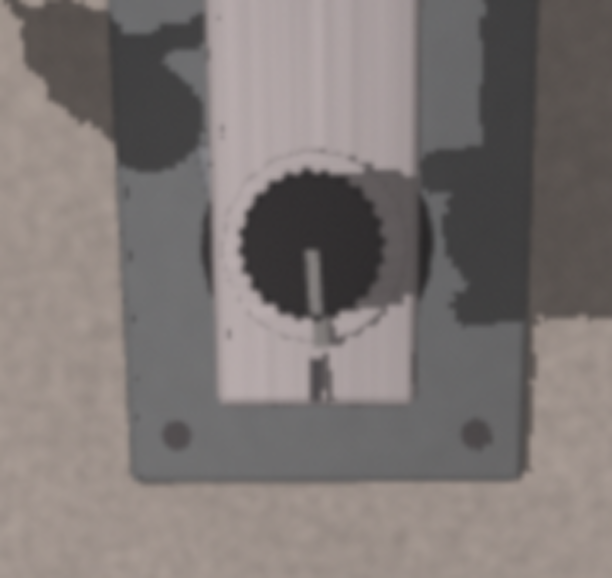

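The pointer, with its line from (312,250) to (319,315) and tip at (322,343), now faces the rib at (318,355–400). I'll compute the residual angle and then measure the mirror.

Run:
```python
from h import *
import pickle; c1,_=pickle.load(open('c.pkl','rb')); c=pickle.load(open('c3.pkl','rb'))
P=lambda u,v,z:onz(c,182+u/3.4,30+v/3.4,z)
A=lambda a,b:np.degrees(np.arctan2(*(b-a)[1::-1]))-180
k=P(312,243,.248); print('axis',k,'line',A(P(312,250,.248),P(319,315,.248)),'tip',A(k,P(322,343,.216)),'mark',A(k,P(320,357,.208)),A(P(320,357,.2085),P(318,400,.2085)))
print('edges',A(P(412,400,.208),P(420,10,.208))-180,A(P(217,400,.208),P(207,10,.208))-180,'base',A(P(150,480,.014),P(510,480,.014))-90)
# mirror/knife from wrist (crop 'm': px=215+u/3, 50+v/4)
M=lambda u,v,z:onz(c1,215+u/3,50+v/4,z).round(4)
print('mirror handle',M(243,20,.044),M(236,440,.044),'end',M(234,465,.044),'knife',M(66,20,.044),M(67,430,.044),'rails',M(160,360,.042),M(160,60,.042))
a=cv2.imread('pics/rack1.png'); g=cv2.cvtColor(a,cv2.COLOR_BGR2HSV)
m=((g[...,2]>165)&(g[...,1]<25)).astype(np.uint8); m[60:]=0; m[:,:260]=0;m[:,340:]=0
n,l,s,ce=cv2.connectedComponentsWithStats(m); print(s[1:][s[1:,4]>100])
ct=viewer.get_calibration('top'); t=cv2.imread('pics/top0.png'); T=lambda u,v,z:onz(ct,305+u/4,165+v/4,z).round(4)
print('top: glass',T(693,101,.0405)-0,'x' ,'handle',(onz(ct,305+(690-400)/4,165+160/4,.044)),(onz(ct,305+(682-400)/4,165+325/4,.044)),'glass',onz(ct,305+(693-400)/4,165+101/4,.0405))
```

```text
axis [0.61361763 0.06058903 0.248     ] line -359.77676476156523 tip -1.6909139663073347 mark -3.5979050009215143 -8.783035778850433
edges -366.15065731921305 -365.8343919648901 base -365.84536712021554
mirror handle [ 0.5417 -0.3856  0.044 ] [ 0.4111 -0.3769  0.044 ] end [ 0.4027 -0.3757  0.044 ] knife [ 0.5455 -0.3122  0.044 ] [ 0.4183 -0.3018  0.044 ] rails [ 0.4391 -0.3446  0.042 ] [ 0.5321 -0.3504  0.042 ]
[[ 273    0   50   44 2098]]
top: glass [ 0.5944 -0.7177  0.0405] x handle [ 0.54065218 -0.38794294  0.044     ] [ 0.40724711 -0.37940848  0.044     ] glass [ 0.58977663 -0.3919204   0.0405    ]
```

By three estimates the pointer is still 2–6° past the mark and the arm's yaw is about −5.9°, so I'll trim the knob by −0.08 rad, measure the line on its top by mask, and check IK for the final pose.

```bash
cat >> h.py <<'E'
YAW=-.103; AX=np.array([.6128,.0605])
Rs=R.from_euler('z',YAW).as_matrix()
VP=np.array([*AX,.078])+Rs@[-.024,0,0]
n=np.array([58,158,141.])/np.linalg.norm([58,158,141.])+[0,0,1]; NZ=Rs@(n/np.linalg.norm(n))
def mirror_R(phi=0):
    x=R.from_euler('z',YAW+phi).as_matrix()[:,0]; x=x-NZ*(x@NZ); x/=np.linalg.norm(x); return np.c_[x,np.cross(NZ,x),NZ]
def tool_for(o,Rm,g):  # glass centre o, mirror rot Rm, g = glass centre in reported tool frame
    Rt=Rm@np.diag([1,-1,-1]); return o-Rt@g, R.from_matrix(Rt).as_quat()
def line_angle(c,im):
    u,v=proj(c,[*AX,.248]).astype(int); r=24
    a=im[v-r:v+r,u-r:u+r].max(2).astype(int)
    yy,xx=np.mgrid[-r:r,-r:r]; m=((a>75)&(np.hypot(xx,yy)<17)).astype(np.uint8)
    nn,l,s,ce=cv2.connectedComponentsWithStats(m)
    i=1+np.argmax(s[1:,4]); p=np.argwhere(l==i)[:,::-1]
    vx,vy,x0,y0=cv2.fitLine(p.astype(np.float32),cv2.DIST_L2,0,.01,.01).ravel(); s_=np.sign(vy)
    w=[onz(c,u-r+x0+t*s_*vx,v-r+y0+t*s_*vy,.248) for t in(-10,10)]; d=w[1]-w[0]
    return (np.arctan2(d[1],d[0])-YAW-np.pi+np.pi)%(2*np.pi)-np.pi,len(p)
E
python3 - <<'E'
from h import *
import pickle
c3=pickle.load(open('c3.pkl','rb')); _,c2=pickle.load(open('c.pkl','rb'))
print('before',line_angle(c2,cv2.imread('pics/knob1.png')),line_angle(c3,cv2.imread('pics/knob3.png')))
k=AX
manip.move_pose([*k,.262],down(YAW+.1)); manip.servo_line([*k,.222-OFF],vel=.12)
effector.close(f_grip=30); g=manip.current_finger_gap(); q=np.array(manip.current_q()); q[6]-=.08; manip.movej(q); manip.sleep(.1)
print(g,manip.current_tool_pos(),manip.current_clock())
effector.open_jaws(); manip.servo_line([*k,.27],vel=.2); manip.move_pose([k[0]-.075,k[1]+.003,.34],down(YAW))
c,b=snap('wrist','knob4.png'); print('after',line_angle(c,b),manip.current_clock())
g=np.array([.113,0,-.046+.0025])  # tool frame: x ahead, z back
for phi in(-.5,-.3,-.15,0,.15,.3):
    p,qq=tool_for(VP,mirror_R(phi),g); 
    s=[manip.solve_ik(p+Rs@[0,-dy,0],qq) for dy in(0,.2)]; print(phi,p.round(3),[None if x is None else np.round(x,2).tolist() for x in s])
print(manip.solve_ik([.48,-.3835,.020-OFF],down(-.065)))
E
```

```text
before (np.float64(0.8857128984611133), 69) (np.float64(0.08764077509005297), 75)
0.02941842837923457 [0.61279409 0.06118371 0.19497361] 22.3333
after (np.float64(-0.0077283119107818266), 78) 24.5
-0.5 [0.486 0.108 0.032] [[-0.81, 0.71, 0.46, 1.79, -0.01, 1.03, -2.55], [-0.35, 0.58, 0.24, 1.97, 0.3, 0.87, -2.52]]
-0.3 [0.477 0.092 0.041] [[-0.64, 0.64, 0.24, 1.82, 0.16, 1.04, -2.5], [0.04, 0.55, -0.21, 1.98, 0.57, 0.97, -2.54]]
-0.15 [0.473 0.078 0.047] [[-0.45, 0.61, 0.01, 1.84, 0.3, 1.07, -2.47], [0.24, 0.56, -0.43, 1.99, 0.69, 1.03, -2.48]]
0 [0.47  0.065 0.054] [[-0.09, 0.63, -0.43, 1.84, 0.54, 1.16, -2.53], [0.67, 0.74, -0.97, 1.98, 0.97, 1.28, -2.54]]
0.15 [0.47 0.05 0.06] [[0.22, 0.74, -0.83, 1.85, 0.77, 1.31, -2.55], [0.72, 0.75, -1.01, 1.98, 1.0, 1.31, -2.38]]
0.3 [0.472 0.035 0.066] [[0.35, 0.81, -1.0, 1.85, 0.87, 1.4, -2.46], [0.77, 0.77, -1.05, 1.97, 1.02, 1.34, -2.22]]
[ 1.24851473  0.86914958 -0.87921566  1.7582586   0.82505764  0.9287118
 -1.62465535]
```

The pointer is now at −0.008 rad. Next I pick the mirror, lift it and check it with the fixed cameras.

Run:
```python
from h import *
P=[.480,-.3835]; ps=-.065
manip.move_pose([*P,.11],down(ps)); manip.servo_line([*P,.020-OFF],vel=.12)
print(manip.current_clock(),manip.current_tool_pos(),manip.current_force())
effector.close(f_grip=40); g=manip.current_finger_gap(); print('gap',g,manip.current_gripper_force(),manip.current_force())
if .009<g<.02:
    manip.servo_line([*P,.15-OFF],vel=.15); manip.sleep(.2)
    print(manip.current_clock(),manip.current_tool_pos(),manip.current_force(),manip.current_finger_gap())
    c,a=snap('top','top5.png'); cs,s=snap('scene','scene5.png')
    z=.0405+.130
    T=np.array(manip.current_tool_pos())
    exp=np.array([T[0]+.113*np.cos(ps),T[1]+.113*np.sin(ps),z]); print('expected glass',exp)
    for n,c_,im in(('top',c,a),('scene',cs,s)):
        u,v=proj(c_,exp); print(n,(u,v),im[int(v),int(u)])
        h=cv2.cvtColor(im,cv2.COLOR_BGR2HSV).astype(int); m=((h[...,2]>185)&(h[...,1]<30)).astype(np.uint8)
        nn,l,st,ce=cv2.connectedComponentsWithStats(m)
        for i in range(1,nn):
            if st[i,4]>80 and np.hypot(*(ce[i]-[u,v]))<60: print(st[i],ce[i],onz(c_,*ce[i],z).round(4))
    o=np.hstack([cv2.resize(im[int(v)-40:int(v)+40,int(u)-40:int(u)+40],None,fx=4.9,fy=4.9,interpolation=cv2.INTER_CUBIC) for c_,im in((c,a),(cs,s)) for u,v in[proj(c_,exp)]])
    cv2.imwrite('pics/lift.png',o)
else: effector.open_jaws()
```

```text
27.4583 [ 0.48073699 -0.38377643 -0.00615158] [0.29014433 0.15543587 0.02956122]
gap 0.013621066469858079 40.000603795051575 [ 0.48936588  1.10850404 -0.13192578]
29.8667 [ 0.47951481 -0.38311241  0.12198015] [-0.43217136  0.33200518 -2.36115543] 0.013491741044068542
expected glass [ 0.59256346 -0.39050333  0.1705    ]
top (np.float64(387.1005953104105), np.float64(181.59511259737891)) [158 155 152]
scene (np.float64(196.30626457172787), np.float64(155.2108511590334)) [200 217 211]
[183 147  28  17 267] [196.46067416 154.96629213] [ 0.5916 -0.3913  0.1705]
```

Gap 13.6 mm and 40 N: the mirror is held and lifted. The scene camera puts the glass centre within 2 mm of expectation. I'll move beside the stand in the final orientation and check the glass before sliding it in.

Run:
```python
from h import *
g=np.array([.1125,0,-.0466]); Rm=mirror_R(.3)
W=VP+Rs@[0,-.16,0]
p1,q=tool_for(W+[0,0,.05],Rm,g); 
s=manip.solve_ik(p1,q); print(np.round(s,2)); manip.move_pose(p1,q); print(manip.current_clock())
p2,_=tool_for(W,Rm,g); manip.servo_line(p2,vel=.15); manip.sleep(.2)
print(manip.current_clock(),manip.current_tool_pos()-p2,manip.current_q())
Rt=R.from_quat(manip.current_tcp_rot()).as_matrix(); G=np.array(manip.current_tool_pos())+Rt@g; print('glass cmd',G,'target',W)
crops=[]
for nme in('top','scene'):
    c,im=snap(nme,nme+'6.png'); u,v=proj(c,G)
    pr=np.array([proj(c,G+Rm@[a*.038,b*.032,0]) for a,b in((1,1),(1,-1),(-1,-1),(-1,1))])
    ref=cv2.imread('pics/%s0.png'%nme)
    cr=im[int(v)-40:int(v)+40,int(u)-40:int(u)+40]; cr=cv2.resize(cr,None,fx=4.9,fy=4.9,interpolation=cv2.INTER_CUBIC)
    cv2.polylines(cr,[((pr-[int(u)-40,int(v)-40])*4.9).astype(np.int32)],True,(0,0,255),1); crops.append(cr)
cv2.imwrite('pics/side.png',np.hstack(crops))
pe,_=tool_for(VP,Rm,g); s=manip.solve_ik(pe,q); print(s)
```

```text
[ 0.69  0.65 -1.02  1.94  0.87  1.35 -2.17]
31.0417
31.725 [ 7.35981130e-04 -7.97332251e-05  8.46347185e-04] [ 0.6427743   0.72601496 -0.96271777  1.96535819  0.94628286  1.29238877
 -2.24432011]
glass cmd [ 0.57319875 -0.09630864  0.07903543] target [ 0.57247632 -0.0961844   0.078     ]
[ 0.34548464  0.81033432 -0.98718167  1.85254369  0.87105718  1.39327729
 -2.46040073]
```

View pics/side.png

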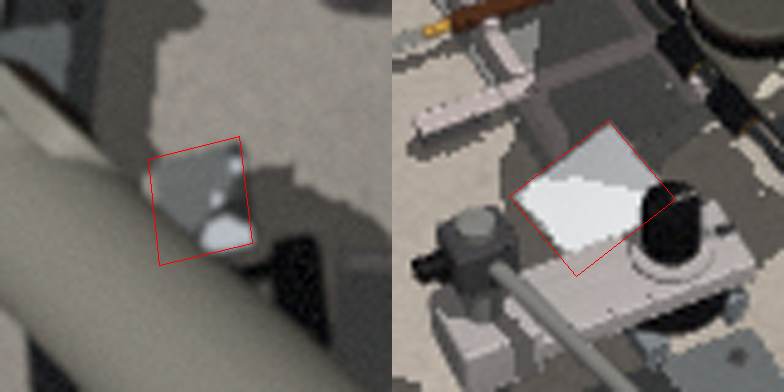

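The predicted outline (red) fits the glass in both views: the scene quad around (600,200), and the top quad around (200,200) to within about 2 mm. I'll slide in and hand in.

Run:
```python
from h import *
g=np.array([.1125,0,-.0466]); Rm=mirror_R(.3)
pe,q=tool_for(VP,Rm,g); f0=np.array(manip.current_force())
manip.servo_line(pe,ori=q,vel=.1); manip.sleep(.8)
Rt=R.from_quat(manip.current_tcp_rot()).as_matrix(); G=np.array(manip.current_tool_pos())+Rt@g
df=np.array(manip.current_force())-f0
ang=np.arccos(np.clip(-Rt[:,2]@NZ,-1,1))
print(manip.current_clock(),(G-VP)*1e3,ang,df,manip.current_finger_gap(),np.abs(manip.current_joint_velocities()).max())
if np.linalg.norm(df)<2.5 and np.linalg.norm(G-VP)<.006: print(manip.hand_in())
```

```text
34.375 [-0.00226198  0.02456659 -0.00426048] 3.5468617074505385e-05 [ 0.11540798  0.45500892 -0.53046529] 0.013470403699726305 0.00203413084528999
the job is handed in; nothing more can be done
None
```

I turned the knob to within about 0.5° of the index mark, and handed in at about 34 s with the mirror held still under the scan body, its commanded pose on target and no contact force felt; the verdict wasn't shown.

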